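Seat the temperature probe in the hidden socket of the dry-block heater

TASK

Take the orange-handled temperature probe out of its white stand, set its tip in the slot of the blue heater's cover plate, and slide it along the slot floor, pressing lightly, until it finds the hidden socket; then push it fully home there until its collar rests on the plate, and let it go standing upright. Never push the probe against the heater with more than 35 N, and leave the vials, the dropper bottle and the petri dish near them where they are.

Things in the scene. Friction and masses are not known exactly. Their poses are not given: they have to be found in the camera images.
- probe: temperature probe, loose, 0.12 kg (+-25 %), 91 mm long, upright in the stand at the start. Origin at the stem's lower end (the tip), z up along the probe. From the tip: round steel stem 8 mm in diameter, foot chamfered 1 mm, 0 to 36 mm; rubber collar 28 mm in diameter, 36 to 41 mm; square orange handle 20 x 20 mm, 41 to 91 mm, faces square to the probe's x and y
- probe_tip (a point): the centre of the probe's lower end (the same point as its origin)
- probe_grip (a point): the middle of the probe's handle, 66 mm above the tip, where to grip it
- stand: white plastic block 70 x 70 x 42 mm on a grey foot 86 x 86 x 6 mm, fixed; origin at the centre of its underside, z up. A vertical hole 12 mm in diameter in its middle holds the probe's stem; the probe's collar rests on the block's top, so the tip is 6 mm above the worktop; lift the probe 40 mm or more to clear it
- heater: blue dry-block heater, fixed, rigid, 110 mm (x) by 212 mm (y) by 60 mm high; origin at the centre of its underside, z up, control panel on its -x face. A straight slot runs along its y axis in the middle of the aluminium cover plate (top at 60 mm). With the probe fully home its collar rests on the plate and its tip is 24 mm above this origin
- slot_mid (a point): middle of the slot's hard flat steel floor, 52 mm above the heater's origin, 8 mm below the plate's top; axes as the heater's. The slot is 84 mm long (y -42 to +42 mm), 11.6 mm wide at the floor, its long sides flared at 45 degrees to 17.6 mm at the top, its ends upright. Friction on the floor is up to about as large as the push. Not the socket
- shutter (a joint): how far the socket's shutter plug is pressed below the slot floor, m: 0 closed (level with the floor), 0.028 probe home, 0.033 at most. The sharp-edged socket, 11.6 mm in diameter, is on the slot's centre line up to 30 mm either way from its middle, unseen. The plug slides down against 2 N of friction and stays. Sliding slowly (under 15 mm/s) with 7 to 12 N of push finds it; under 3 N misses it
- vial_amber: glass vial 28 mm in diameter, 97 mm tall, white cap, amber contents, standing behind the work, loose; origin at the centre of its underside
- vial_brown: glass vial 28 mm in diameter, 97 mm tall, white cap, brown contents, standing behind the work, loose; origin at the centre of its underside
- stain_bottle: brown dropper bottle 38 mm in diameter, 104 mm tall, blue top, standing behind the work, loose; origin at the centre of its underside
- petri_1: petri dish 66 mm in diameter, 16 mm tall, lying behind the work, loose; origin at the centre of its underside
There are look-alikes about, which are no part of the job. Leave any green look-alike of the probe alone.

How it is judged:
On the way, in this order (a step that is already met when the one before it is completed fails the run):
1. the probe's tip rests on the floor of the slot (z of probe_tip in the frame of heater between 0.049 and 0.055 m and x of probe_tip in the frame of heater between -0.006 and 0.006 m and y of probe_tip in the frame of heater between -0.042 and 0.042 m and contact force between probe and heater above 0.5 N), for 0.1 s.
2. the probe has dropped into the socket (value of joint shutter above 0.01 m and z of probe_tip in the frame of heater below 0.042 m), for 0.1 s.
At the end, for the whole second after the job is handed in: the probe stands in the socket, fully home within 2.5 mm (tip at most 26.5 mm above the heater's origin, shutter pressed down at least 25.5 mm), upright within 0.08 rad, at rest and released (value of joint shutter above 0.0255 m and z of probe_tip in the frame of heater below 0.0265 m and x of probe_tip in the frame of heater between -0.006 and 0.006 m and y of probe_tip in the frame of heater between -0.042 and 0.042 m and angle between probe's own z axis and vertical below 0.08 rad and linear speed of probe below 0.02 m/s); the robot touches nothing.
It fails at once if the probe is pushed against the heater with more than 35 N (contact force between probe and heater above 35 N).
It fails at once if a vial, the bottle or the petri dish is moved by more than 30 mm (distance of any of vial_amber, vial_brown, stain_bottle, petri_1 from where it was at the start of the episode above 0.03 m).
It also fails if it takes over 72 s, if anything falls off the work surface, if the arm or the gripper's body presses on something with over 40 N, if the wrist force passes 120 N, or if a joint passes its speed limit or range.

ROBOT

A 6-joint arm with a two-finger parallel gripper is mounted at the origin on a cart in front of the work surface, level with it; the furniture and walls round the work are solid. World frame = base frame: x ahead of the robot, y to its left, z up, the work surface at z = 0. Lengths are in m, angles in rad, forces in N, time in s.
With the tool pointing down it reaches from about 0.25 to 0.775 m from the base axis. Payload 4 kg.
Tool frame: the origin (TCP) lies on the centre line of the jaws, within the pads' length; the fingertips stand 14 mm ahead of it and the grasp point (between the pads) lies 5 mm behind it (robot.tcp_to_tips is the distance from the TCP to the fingertips, in m); z points along the fingers, y is the line along which they close (so a half turn about z gives the same grasp; the last joint's range is limited). The gripper opens to 94 mm and grips with 3 to 60 N. Pads are 16 mm wide; open, the fingers measure 119 mm over their backs; the gripper's body (75 mm by 177 mm) begins 78 mm behind the grasp point.
Start: joints at [1.034, 0.087, 1.371, -0, 1.684, -0.103], TCP at [0.231, 0.499, 0.186] pointing down, gripper open.
Joint ranges: [-3.1, 3.1], [-0.76, 2.03], [0.27, 2.55], [-1.08, 4.22], [0.17, 2.65], [-2.57, 2.57]. Speed limits (rad/s): [2.79, 2.79, 3.14, 3.14, 3.14, 3.14].

INTERFACE

Orientations are given as [roll, pitch, yaw] about the fixed x, y, z axes, in that order (R = Rz(yaw) Ry(pitch) Rx(roll)).
In Python, from bench import robot gives the robot as it stands.
- The arm moves only by the tool carry_out, never from a script. Its argument "increments" is a list of rows, each a list of 3 entries, a list of its own where there are three numbers: the closure in counts, from 0 (fully open) to 255 (shut), then the shift along the tool's x, y, z in mm, then the turn about the tool's z in degrees. In form: [[fingers, [dx, dy, dz], twist], ...]. A call has 1 to 8 rows; each row shifts and turns the commanded pose from where the row before left it, along the tool's axes as they then stand; what a row does not reach is not made up. A row lasts 1/10 s, in which the tool goes at most 50 mm and 8.59 degrees, less where a joint would pass 70% of its speed; a pose out of reach is approached as far as the arm can. A call with a gripper value outside its range is refused whole. The fingers move at their own pace and stop on an object; the grip force is fixed at half the most. Time passes only in rows, so rows that do not move let the fingers close. It gives the time, the measured TCP pose, the force, the opening and the grip force at its end, in the units of the state.
- robot.get_obs(): the state, without advancing time (a new reading comes with each control period).
- robot.snapshot(name): name is "side" or "top"; returns the picture (384x512x3 uint8, blue, green, red); there is no depth.
- robot.get_calibration(name): a dict with "vfov" (degrees; the focal length in pixels is half the picture's height over the tangent of half this angle, whatever the lens; pixels are square), "cx", "cy" (the principal point, pixels), "T" (4x4, takes a point from camera to world coordinates). Camera axes: x right, y down, z forward; pixel columns grow to the right and rows downward; lengths in m; the calibration is good to about 2 mm. A picture is of the moment at which its call begins. get_calibration takes no time and is no camera call.
- robot.close_job(): hands the job in; it is judged then, once.
The state is a dict: "time": time; "joint_positions": joint angles; "qvel": joint speeds; "joint_torque": joint torques, N m; "tool_pos": TCP position; "ee_rot": TCP orientation; "wrist_force": force on the tool from outside, world axes, zero at the start; "wrist_torque": the same for the moment, N m; "width": finger opening in m; "finger_force": force on a finger pad.
Only numpy, scipy, OpenCV 4.12 (cv2) and the standard library are available. Lean on these libraries where they do the work, as an engineer would, in place of code of your own. Each camera call takes 0.05 s, during which the arm holds its last target. There are 200 camera calls.

## Working session

There is one attempt and no reset: what is moved stays moved. The work goes in short steps, Python scripts to look and compute and a tool call to move; the robot and the scene stay as the last step left them, time stands still between calls to the robot, and variables do not carry over. Pictures are saved under pics/ and viewed, at most 10 in all, crops included, and the job is handed in when it is done.

Besides the shell and the picture viewer there is one more tool, called after ">>>" as name(argument=value, ...), one argument or row to a line, values as JSON. carry_out: Moves the arm, as the interface text tells. Its arguments: {"type":"object","properties":{"increments":{"type":"array","items":{"type":"array"}}},"required":["increments"]}

```bash
mkdir -p pics; cat > h.py <<'E'
import numpy as np, cv2
from bench import robot
def cal(n):
    c=robot.get_calibration(n); f=192/np.tan(np.radians(c['vfov'])/2); return c,f,np.array(c['T'])
def ray(n,u,v):
    c,f,T=cal(n); d=T[:3,:3]@np.array([(u-c['cx'])/f,(v-c['cy'])/f,1]); return T[:3,3],d/np.linalg.norm(d)
def plane(n,u,v,z):
    o,d=ray(n,u,v); return o+d*(z-o[2])/d[2]
def proj(n,p):
    c,f,T=cal(n); q=T[:3,:3].T@(np.array(p)-T[:3,3]); return f*q[0]/q[2]+c['cx'],f*q[1]/q[2]+c['cy']
E
python3 - <<'E'
from h import *
for n in('side','top'):
    im=robot.snapshot(n); cv2.imwrite(f'pics/{n}0.png',im); c=robot.get_calibration(n); print(n,c)
a=np.hstack([cv2.imread('pics/side0.png'),cv2.imread('pics/top0.png')])
print(robot.get_obs())
E
```

```text
side {'vfov': 48.26553048833718, 'cx': 258.8167553434648, 'cy': 185.91621790344038, 'T': array([[-0.91016388, -0.33846457,  0.23883771,  0.35979051],
       [-0.41424523,  0.74589792, -0.52157184,  0.54965292],
       [-0.00161496, -0.57365323, -0.81909668,  0.88313476],
       [ 0.        ,  0.        ,  0.        ,  1.        ]])}
top {'vfov': 52.769245496502684, 'cx': 260.00959385841117, 'cy': 194.72475922798296, 'T': array([[-1.44660315e-03, -9.94710619e-01,  1.02706824e-01,
         5.19456973e-01],
       [-9.99976457e-01,  7.49997671e-04, -6.82075851e-03,
         4.85827957e-02],
       [ 6.70765104e-03, -1.02714273e-01, -9.94688286e-01,
         9.51474190e-01],
       [ 0.00000000e+00,  0.00000000e+00,  0.00000000e+00,
         1.00000000e+00]])}
{'time': 0.1, 'joint_positions': array([ 1.03389131e+00,  8.78966202e-02,  1.37208767e+00, -4.10324641e-06,
        1.68360302e+00, -1.03064447e-01]), 'qvel': array([-0.00082732, -0.0014916 , -0.00506895,  0.00102642, -0.0021982 ,
        0.00119983]), 'joint_torque': array([ 2.84660717e-03, -3.41252267e+01, -3.03301120e+01,  7.20658712e-02,
        3.04095203e-02, -1.07185326e-04]), 'tool_pos': array([0.23091242, 0.49859447, 0.18492062]), 'ee_rot': array([-3.13960816e+00, -2.01158206e-04,  2.70775143e+00]), 'wrist_force': array([ 0.51936543,  1.0148422 , -1.24170722]), 'wrist_torque': array([-0.03410626,  0.02248081,  0.0076217 ]), 'finger_force': 0.0, 'width': 0.09406900419755214}
```

View pics/side0.png

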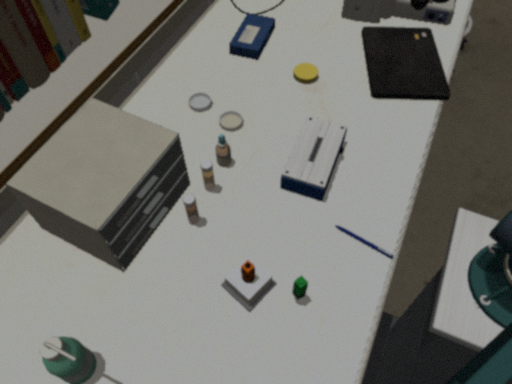

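View pics/top0.png

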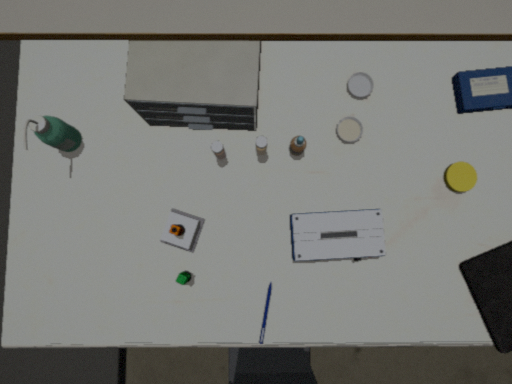

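Candidates for the probe are the orange handle in the white stand (side 248,271; top 177,230) and the green look-alike (side 300,287; top 184,278). I choose the orange one. The heater's plate is at top (338,235), with its slot at (339,235); the blue box at top (487,88) is not it.

```bash
python3 - <<'E'
from h import *
from scipy.optimize import least_squares
S=cv2.imread('pics/side0.png');T=cv2.imread('pics/top0.png')
a=cv2.resize(T[195:265,150:220],(400,400),interpolation=cv2.INTER_CUBIC)
b=cv2.resize(S[245:315,215:285],(400,400),interpolation=cv2.INTER_CUBIC)
c=cv2.resize(T[200:270,285:390],(600,400),interpolation=cv2.INTER_CUBIC)
d=cv2.resize(S[110:205,270:360],(200,200),interpolation=cv2.INTER_CUBIC)
cv2.imwrite('pics/c0.png',np.vstack([np.hstack([a,b]),]))
c=cv2.convertScaleAbs(c,alpha=1.3);cv2.imwrite('pics/c1.png',c)
C={}
for n,I in(('side',S),('top',T)):
    h=cv2.cvtColor(I,cv2.COLOR_BGR2HSV); m=cv2.inRange(h,(3,140,40),(20,255,255))
    k,l,st,ce=cv2.connectedComponentsWithStats(m)
    for i in range(1,k):
        if st[i,4]>20: print(n,'orange',st[i],ce[i])
g=cv2.cvtColor(T,cv2.COLOR_BGR2GRAY)
sub=g[200:270,285:390]
print(T[235,300:330:6].tolist(),T[225,345].tolist(),T[200,340].tolist())
m=cv2.inRange(g[228:243,312:366],0,110)
k,l,st,ce=cv2.connectedComponentsWithStats(m)
for i in range(1,k):
    if st[i,4]>15:
        pts=np.argwhere(l==i)[:,::-1].astype(np.float32)+[312,228]
        r=cv2.minAreaRect(pts.astype(np.float32)); print('slot',r)
        box=cv2.boxPoints(r); print([plane('top',*p,.056).round(4).tolist() for p in [r[0]]])
E
```

```text
side orange [147  23   8   9  21] [150.80952381  27.14285714]
side orange [ 45  49  15  22 175] [52.16571429 60.01142857]
side orange [98 73  9  8 25] [101.6   76.76]
side orange [73 82 26 26 88] [86.20454545 94.10227273]
side orange [ 65 105   8  11  24] [ 68.95833333 110.70833333]
side orange [ 31 141  10  11  31] [ 34.90322581 145.29032258]
side orange [  8 150  22  24  77] [ 19.46753247 160.94805195]
side orange [242 261  12  20 117] [247.29059829 269.47008547]
top orange [272  34  18   2  23] [279.95652174  34.2173913 ]
top orange [170 225  12  10  74] [175.2972973  229.43243243]
[[146, 143, 141], [148, 146, 144], [149, 146, 145], [149, 146, 144], [57, 54, 53]] [148, 145, 143] [142, 144, 143]
slot ((338.4747009277344, 234.5953369140625), (6.612098693847656, 35.430870056152344), 86.42366790771484)
[[0.5194, -0.1383, 0.056]]
```

View pics/c0.png

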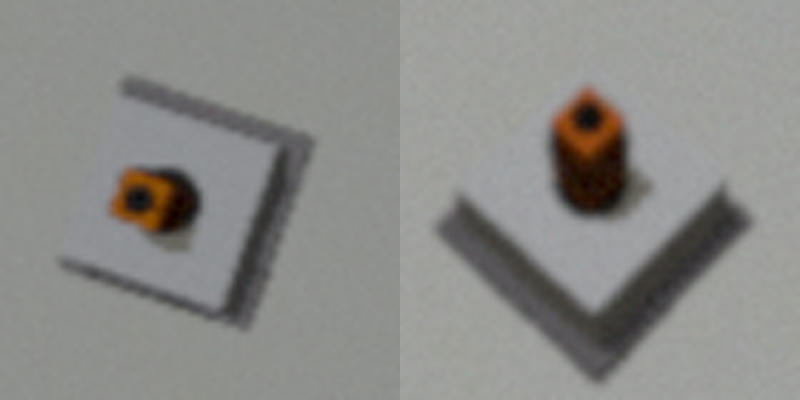

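View pics/c1.png

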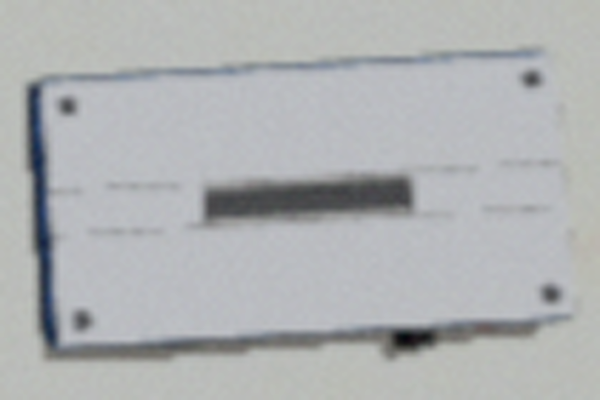

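```bash
python3 - <<'E'
from h import *
s=400/70
f=lambda x,y,ox,oy:((x+.5)/s-.5+ox,(y+.5)/s-.5+oy)
t=f(138,199,150,195); q=f(187,118,215,245)
print('probe top:',plane('top',*t,.097),plane('side',*q,.097))
o1,d1=ray('top',*t);o2,d2=ray('side',*q)
A=np.c_[d1,-d2];k=np.linalg.lstsq(A,o2-o1,rcond=None)[0];print('tri',o1+k[0]*d1,o2+k[1]*d2)
def quad(n,P,ox,oy,z):
    W=np.array([plane(n,*f(*p,ox,oy),z)[:2] for p in P]);e=W[1]-W[0]+W[2]-W[3]
    g=W[2]-W[1]+W[3]-W[0]
    return W.mean(0).round(4),np.degrees([np.arctan2(*e[::-1]),np.arctan2(*g[::-1])]).round(1),np.linalg.norm(e)/2,np.linalg.norm(g)/2
print('stand top cam',quad('top',[(112,92),(280,147),(215,310),(58,262)],150,195,.048))
print('stand foot cam',quad('top',[(122,82),(314,140),(247,328),(58,262)],150,195,.006))
print('handle',quad('top',[(130,168),(172,178),(155,230),(112,218)],150,195,.097))
print('handle side',quad('side',[(187,85),(226,122),(192,155),(152,118)],215,245,.097))
print('screws',quad('top',[(67,106),(531,78),(550,293),(82,320)],285,200,.06))
print('floor',quad('top',[(206,190),(410,178),(411,210),(206,221)],285,200,.054))
S=cv2.imread('pics/side0.png');g=cv2.cvtColor(S,cv2.COLOR_BGR2GRAY)
sub=g[130:168,300:332];print(sub[::6,::4])
m=cv2.inRange(sub,0,105);k,l,st,ce=cv2.connectedComponentsWithStats(m)
for i in range(1,k):
    if st[i,4]>15:
        r=cv2.minAreaRect((np.argwhere(l==i)[:,::-1]+[300,130]).astype(np.float32));print(r,plane('side',*r[0],.055))
E
```

```text
probe top: [0.53125411 0.23228076 0.097     ] [0.53025441 0.23324057 0.097     ]
tri [0.53127961 0.23267789 0.09515273] [0.53066621 0.2324762  0.09510091]
stand top cam (array([0.5305, 0.2313]), array([-107.5,  161.3]), np.float64(0.06958181709306344), np.float64(0.07109077303399222))
stand foot cam (array([0.531 , 0.2317]), array([-107.9,  161.3]), np.float64(0.08556075015822633), np.float64(0.08220365385895838))
handle (array([0.5315, 0.2307]), array([-104.5,  162.1]), np.float64(0.016935236790487602), np.float64(0.020506382051136116))
handle side (array([0.5293, 0.2335]), array([159.5,  70.8]), np.float64(0.019639924008288796), np.float64(0.017070962866474356))
screws (array([ 0.5199, -0.1374]), array([ -86.7, -176.7]), np.float64(0.18791786466955915), np.float64(0.08582751598332805))
floor (array([ 0.5195, -0.1388]), array([-86.9, 179.6]), np.float64(0.08300142842900839), np.float64(0.012666285143470365))
[[158 158 156 155 154 150 155 153]
 [156 157 156 153 145 146 147 154]
 [158 157 154 152  83  77 157 153]
 [155 156 152 127  52 144 154 158]
 [158 151 148  56 106 154 154 155]
 [156 149 119  68 150 154 159 153]
 [152 148 158 144 155 156 156 155]]
((315.2241516113281, 149.1896514892578), (5.385165214538574, 25.068870544433594), 21.801410675048828) [ 0.5189849  -0.13855071  0.055     ]
```

>>> carry_out(
  increments=[
    [0,[0,0,0],-6.5],
    [0,[-26,-11,0],0],
    [0,[-26,-11,0],0],
    [0,[-26,-11,0],0],
    [0,[-26,-11,0],0],
    [0,[-26,-11,0],0],
    [0,[-26,-11,0],0],
    [0,[-26,-11,0],0],
  ],
)

```text
time: 0.9
tool_pos: [0.3802, 0.3676, 0.1854]
ee_rot: [-3.141, -0.001, 2.821]
wrist_force: [0.2, 0.1, -0.3]
width: 0.0939
finger_force: 0.0
```

>>> carry_out(
  increments=[
    [0,[-26,-11,0],0],
    [0,[-26,-11,0],0],
    [0,[-26,-11,0],0],
    [0,[-26,-11,0],0],
    [0,[-26,-11,0],0],
    [0,[-26,-11,0],0],
    [0,[-26,-11,0],0],
    [0,[0,0,0],0],
  ],
)

```text
time: 1.7
tool_pos: [0.5299, 0.2357, 0.1847]
ee_rot: [-3.14, -0.001, 2.817]
wrist_force: [-0.4, 0.6, -0.2]
width: 0.0939
finger_force: 0.0
```

```bash
cat >> h.py <<'E'
def to(p,yaw=None):
    o=robot.get_obs(); r=o['ee_rot']; y=r[2]; d=np.array(p)-o['tool_pos']
    c,s=np.cos(y),np.sin(y)
    print('t',o['time'],'pos',o['tool_pos'].round(4),'rpy',np.degrees(r).round(2),'F',o['wrist_force'].round(1),'w',o['width'],'| tool mm',(1000*np.array([c*d[0]+s*d[1],s*d[0]-c*d[1],-d[2]])).round(1),'twist',None if yaw is None else round((np.degrees(y)-yaw+180)%360-180,2))
E
python3 -c "
from h import *
to([.531,.232,.067],161.7)"
```

```text
t 1.7 pos [0.5299 0.2357 0.1847] rpy [-1.7989e+02 -3.0000e-02  1.6141e+02] F [-0.4  0.6 -0.2] w 0.09394038176026892 | tool mm [ -2.3  -3.2 117.7] twist -0.29
```

>>> carry_out(
  increments=[
    [0,[-2,-3,18],0],
    [0,[0,0,20],0],
    [0,[0,0,20],0],
    [0,[0,0,20],0],
    [0,[0,0,20],0],
    [0,[0,0,15],0],
    [0,[0,0,5],0],
    [0,[0,0,0],0],
  ],
)

```text
time: 2.5
tool_pos: [0.5284, 0.2349, 0.0671]
ee_rot: [-3.141, -0.002, 2.822]
wrist_force: [-0.0, -0.1, -1.0]
width: 0.0942
finger_force: 0.0
```

```bash
python3 -c "
from h import *
to([.531,.232,.067],161.7)
a=[cv2.resize(robot.snapshot(n)[y:y+90,x:x+90],(400,400),interpolation=2) for n,x,y in(('top',130,185),('side',205,220))]
cv2.imwrite('pics/g.png',np.hstack(a))"
```

```text
t 2.5 pos [0.5284 0.2349 0.0671] rpy [-1.7995e+02 -9.0000e-02  1.6166e+02] F [-0.  -0.1 -1. ] w 0.09423349039766121 | tool mm [-3.4 -1.9  0.1] twist -0.04
```

View pics/g.png

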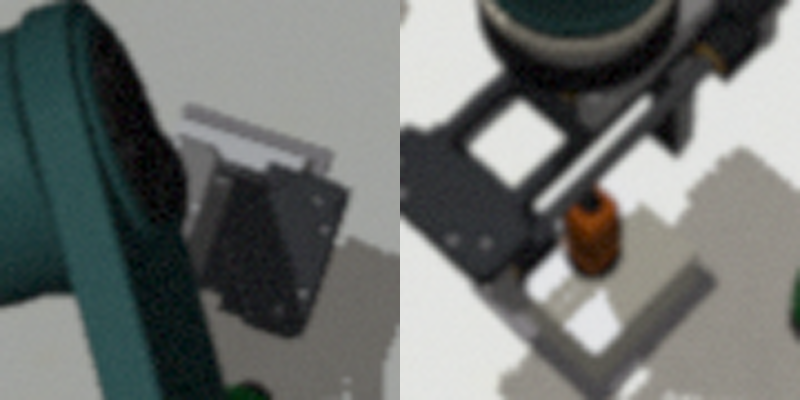

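The orange probe stands between the open fingers (side crop 592,235) and the stand is clear. The measured position has drifted a little, so I'll re-read before closing.

>>> carry_out(
  increments=[
    [0,[0,0,0],0],
    [0,[0,0,0],0],
  ],
)

```text
time: 2.8
tool_pos: [0.5298, 0.2351, 0.0692]
ee_rot: [3.14, 0.002, 2.821]
wrist_force: [1.0, 0.5, -0.1]
width: 0.0935
finger_force: 0.0
```

>>> carry_out(
  increments=[
    [0,[-3,-1,0],0],
    [0,[0,0,0],0],
    [0,[0,0,0],0],
  ],
)

```text
time: 3.1
tool_pos: [0.5318, 0.2328, 0.0681]
ee_rot: [3.141, 0.0, 2.821]
wrist_force: [0.2, -0.3, -0.5]
width: 0.0942
finger_force: 0.0
```

>>> carry_out(
  increments=[
    [0,[0,0,0],0],
  ],
)

```text
time: 3.2
tool_pos: [0.5317, 0.2329, 0.068]
ee_rot: [3.142, -0.0, 2.821]
wrist_force: [-0.0, -0.0, 0.9]
width: 0.0941
finger_force: 0.0
```

>>> carry_out(
  increments=[
    [255,[0,0,0],0],
    [255,[0,0,0],0],
    [255,[0,0,0],0],
    [255,[0,0,0],0],
    [255,[0,0,0],0],
    [255,[0,0,0],0],
    [255,[0,0,0],0],
    [255,[0,0,0],0],
  ],
)

```text
time: 4.0
tool_pos: [0.5317, 0.2329, 0.068]
ee_rot: [3.142, 0.0, 2.821]
wrist_force: [-0.5, 0.3, -0.0]
width: 0.0332
finger_force: 0.0
```

>>> carry_out(
  increments=[
    [255,[0,0,0],0],
    [255,[0,0,0],0],
    [255,[0,0,0],0],
    [255,[0,0,0],0],
  ],
)

```text
time: 4.4
tool_pos: [0.5317, 0.2329, 0.068]
ee_rot: [3.141, 0.0, 2.821]
wrist_force: [-0.1, 0.1, 0.1]
width: 0.0191
finger_force: 29.8
```

>>> carry_out(
  increments=[
    [255,[0,0,-4],0],
    [255,[0,0,-10],0],
    [255,[0,0,-14],0],
    [255,[0,0,-16],0],
    [255,[0,0,-16],0],
    [255,[0,0,-16],0],
    [255,[0,0,-14],0],
    [255,[0,0,0],0],
  ],
)

```text
time: 5.2
tool_pos: [0.5333, 0.2335, 0.1619]
ee_rot: [3.138, 0.005, 2.821]
wrist_force: [0.1, 0.8, -0.8]
width: 0.0198
finger_force: 29.8
```

>>> carry_out(
  increments=[
    [255,[0,0,0],-7],
    [255,[0,0,0],-7],
    [255,[0,0,0],-7.5],
    [255,[0,0,0],0],
    [255,[0,0,0],0],
  ],
)

```text
time: 5.7
tool_pos: [0.5314, 0.2328, 0.1575]
ee_rot: [-3.141, -0.001, -3.089]
wrist_force: [0.1, 0.8, -1.0]
width: 0.0192
finger_force: 29.8
```

```bash
python3 -c "
from h import *
to([.5195,-.138,.158],183.2)
cv2.imwrite('pics/s1.png',robot.snapshot('side'))"
```

```text
t 5.7 pos [0.5314 0.2328 0.1575] rpy [-1.7999e+02 -5.0000e-02 -1.7701e+02] F [ 0.1  0.8 -1. ] w 0.019185312043541763 | tool mm [  31.2 -369.7   -0.5] twist -0.21
```

View pics/s1.png

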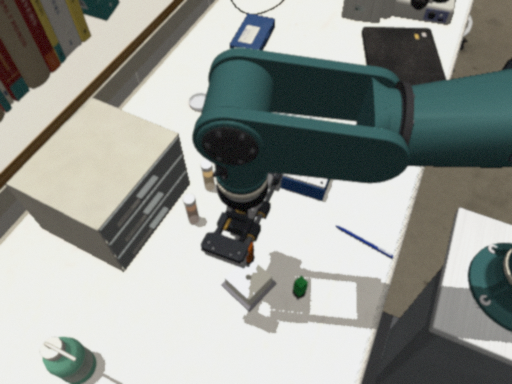

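The probe is held upright above the stand (side 250,250) and clear of it. Next I carry it over the +y end of the slot.

>>> carry_out(
  increments=[
    [255,[1,-12,0],0],
    [255,[2,-24,0],0],
    [255,[2,-24,0],0],
    [255,[2,-24,0],0],
    [255,[2,-24,0],0],
    [255,[2,-24,0],0],
    [255,[2,-24,0],0],
    [255,[2,-24,0],0],
  ],
)

```text
time: 6.55
tool_pos: [0.5262, 0.0506, 0.1581]
ee_rot: [-3.141, 0.0, -3.088]
wrist_force: [0.7, -0.6, -1.0]
width: 0.0195
finger_force: 29.8
```

>>> carry_out(
  increments=[
    [255,[2,-24,0],0],
    [255,[2,-24,0],0],
    [255,[3,-24,0],0],
    [255,[3,-24,0],0],
    [255,[3,-24,0],0],
    [255,[3,-24,0],0],
    [255,[2,-10,0],0],
    [255,[0,0,0],0],
  ],
)

```text
time: 7.35
tool_pos: [0.5166, -0.1037, 0.1579]
ee_rot: [3.142, -0.0, -3.09]
wrist_force: [0.0, 0.5, -0.6]
width: 0.0196
finger_force: 29.8
```

>>> carry_out(
  increments=[
    [255,[0,0,0],0],
    [255,[0,0,0],0],
    [255,[0,0,0],0],
  ],
)

```text
time: 7.65
tool_pos: [0.5171, -0.1015, 0.158]
ee_rot: [3.141, 0.0, -3.085]
wrist_force: [0.2, -0.4, -0.7]
width: 0.0194
finger_force: 29.8
```

```bash
python3 -c "
from h import *
to([.5175,-.103,.138],183.2)
a=[cv2.resize(robot.snapshot(n)[y:y+110,x:x+110],(400,400),interpolation=2) for n,x,y in(('top',280,180),('side',260,95))]
cv2.imwrite('pics/k.png',np.hstack(a))"
```

```text
t 7.65 pos [ 0.5171 -0.1015  0.158 ] rpy [ 1.7998e+02  1.0000e-02 -1.7678e+02] F [ 0.2 -0.4 -0.7] w 0.0194380746511939 | tool mm [-0.3 -1.6 20. ] twist 0.02
```

View pics/k.png

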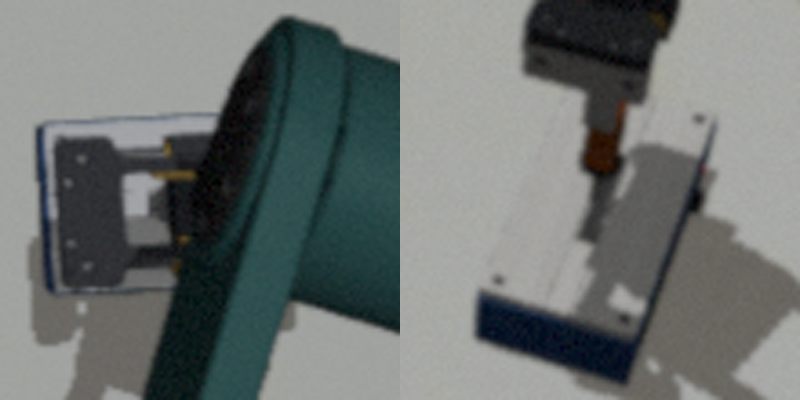

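The probe hangs over the heater (side crop 600,150) with the stem above the slot, whose near end is at (590,238). I'll descend gently.

>>> carry_out(
  increments=[
    [255,[0,-1,6],0],
    [255,[0,0,8],0],
    [255,[0,0,8],0],
    [255,[0,0,6],0],
    [255,[0,0,4],0],
    [255,[0,0,0],0],
    [255,[0,0,0],0],
    [255,[0,0,0],0],
  ],
)

```text
time: 8.55
tool_pos: [0.5174, -0.1035, 0.1264]
ee_rot: [-3.141, 0.001, -3.087]
wrist_force: [0.7, 0.4, -0.4]
width: 0.0197
finger_force: 29.8
```

>>> carry_out(
  increments=[
    [255,[0,0,1],0],
    [255,[0,0,1],0],
    [255,[0,0,1],0],
    [255,[0,0,1],0],
    [255,[0,0,0],0],
  ],
)

```text
time: 9.05
tool_pos: [0.517, -0.1034, 0.1217]
ee_rot: [3.141, -0.0, -3.087]
wrist_force: [-0.3, -1.1, -1.4]
width: 0.0196
finger_force: 29.8
```

```bash
python3 -c "
from h import *
to([.5175,-.103,.114],183.2)
a=cv2.resize(robot.snapshot('side')[110:190,275:355],(560,560),interpolation=2)
cv2.imwrite('pics/k2.png',cv2.convertScaleAbs(a,alpha=1.4))"
```

```text
t 9.05 pos [ 0.517  -0.1034  0.1217] rpy [ 1.7999e+02 -2.0000e-02 -1.7686e+02] F [-0.3 -1.1 -1.4] w 0.01963016954328852 | tool mm [-0.6  0.3  7.7] twist -0.06
```

View pics/k2.png

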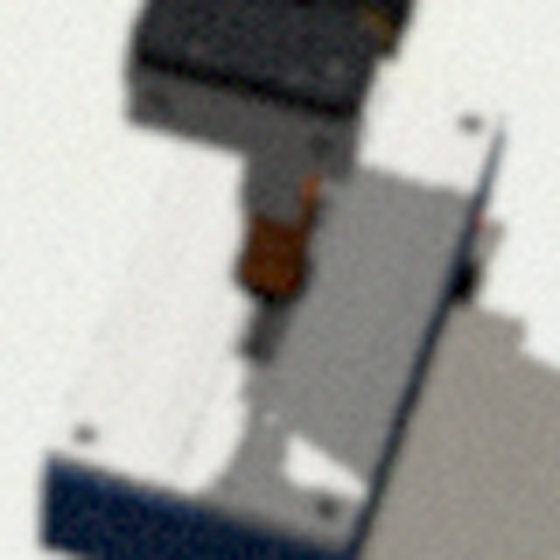

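The stem is in line with the slot at its near end (crop 262,350), tip about level with the plate. Continuing down in small steps.

>>> carry_out(
  increments=[
    [255,[0,0,1],0],
    [255,[0,0,1],0],
    [255,[0,0,1],0],
    [255,[0,0,1],0],
    [255,[0,0,0],0],
  ],
)

```text
time: 9.6
tool_pos: [0.5169, -0.1034, 0.1177]
ee_rot: [3.141, -0.0, -3.087]
wrist_force: [-0.1, 0.3, -1.5]
width: 0.0195
finger_force: 29.8
```

>>> carry_out(
  increments=[
    [255,[0,0,1],0],
    [255,[0,0,1],0],
    [255,[0,0,0],0],
  ],
)

```text
time: 9.9
tool_pos: [0.517, -0.1034, 0.1158]
ee_rot: [3.141, -0.0, -3.087]
wrist_force: [-0.5, -0.8, -0.3]
width: 0.0198
finger_force: 29.8
```

>>> carry_out(
  increments=[
    [255,[0,0,0.5],0],
    [255,[0,0,0.5],0],
    [255,[0,0,0],0],
  ],
)

```text
time: 10.2
tool_pos: [0.517, -0.1034, 0.1149]
ee_rot: [3.141, -0.0, -3.087]
wrist_force: [0.8, -0.9, -1.4]
width: 0.0197
finger_force: 29.8
```

>>> carry_out(
  increments=[
    [255,[0,0,0.5],0],
    [255,[0,0,0],0],
  ],
)

```text
time: 10.4
tool_pos: [0.5171, -0.1034, 0.1144]
ee_rot: [3.141, -0.0, -3.087]
wrist_force: [-0.9, -0.3, -0.4]
width: 0.0195
finger_force: 29.8
```

>>> carry_out(
  increments=[
    [255,[0,0,0.5],0],
    [255,[0,0,0],0],
  ],
)

```text
time: 10.6
tool_pos: [0.5171, -0.1034, 0.1139]
ee_rot: [3.141, -0.0, -3.087]
wrist_force: [0.1, -1.3, -1.6]
width: 0.02
finger_force: 29.8
```

>>> carry_out(
  increments=[
    [255,[0,0,0.3],0],
    [255,[0,0,0],0],
  ],
)

```text
time: 10.8
tool_pos: [0.5172, -0.1034, 0.1138]
ee_rot: [3.142, 0.0, -3.087]
wrist_force: [0.4, 0.3, -0.5]
width: 0.0195
finger_force: 29.8
```

>>> carry_out(
  increments=[
    [255,[0,0,0.5],0],
    [255,[0,0,0],0],
  ],
)

```text
time: 11.0
tool_pos: [0.5174, -0.1034, 0.1138]
ee_rot: [-3.141, 0.001, -3.087]
wrist_force: [-0.1, 1.2, 1.1]
width: 0.0199
finger_force: 29.8
```

>>> carry_out(
  increments=[
    [255,[0,0,0.5],0],
    [255,[0,0,0],0],
  ],
)

```text
time: 11.2
tool_pos: [0.5176, -0.1034, 0.1137]
ee_rot: [-3.141, 0.002, -3.087]
wrist_force: [-0.8, 0.7, 5.6]
width: 0.0195
finger_force: 29.8
```

>>> carry_out(
  increments=[
    [255,[0,0,0.5],0],
    [255,[0,0,0],0],
  ],
)

```text
time: 11.4
tool_pos: [0.5178, -0.1035, 0.1137]
ee_rot: [-3.141, 0.002, -3.087]
wrist_force: [-1.2, 0.5, 6.4]
width: 0.0198
finger_force: 29.8
```

>>> carry_out(
  increments=[
    [255,[0,0,0.3],0],
    [255,[0,-0.8,0],0],
    [255,[0,-0.8,0],0],
    [255,[0,-0.8,0],0],
    [255,[0,-0.8,0],0],
  ],
)

```text
time: 11.9
tool_pos: [0.5179, -0.1049, 0.1136]
ee_rot: [3.139, 0.003, -3.086]
wrist_force: [-1.4, 3.7, 7.9]
width: 0.0193
finger_force: 29.9
```

>>> carry_out(
  increments=[
    [255,[0,-0.8,0],0],
    [255,[0,-0.8,0],0],
    [255,[0,-0.8,0],0],
    [255,[0,-0.8,0],0],
  ],
)

```text
time: 12.3
tool_pos: [0.5183, -0.1074, 0.1135]
ee_rot: [3.137, 0.003, -3.086]
wrist_force: [-0.9, 6.6, 8.7]
width: 0.0197
finger_force: 30.1
```

>>> carry_out(
  increments=[
    [255,[0,-1,0],0],
    [255,[0,-1,0],0],
    [255,[0,-1,0],0],
    [255,[0,-1,0],0],
  ],
)

```text
time: 12.7
tool_pos: [0.5186, -0.1114, 0.1136]
ee_rot: [3.137, 0.003, -3.086]
wrist_force: [-0.3, 5.8, 7.6]
width: 0.0197
finger_force: 30.1
```

>>> carry_out(
  increments=[
    [255,[0,-1,0],0],
    [255,[0,-1,0],0],
    [255,[0,-1,0],0],
    [255,[0,-1,0],0],
  ],
)

```text
time: 13.1
tool_pos: [0.5189, -0.1154, 0.1136]
ee_rot: [3.137, 0.003, -3.086]
wrist_force: [-0.3, 5.7, 7.8]
width: 0.0192
finger_force: 30.1
```

>>> carry_out(
  increments=[
    [255,[0,-1,0],0],
    [255,[0,-1,0],0],
    [255,[0,-1,0],0],
    [255,[0,-1,0],0],
  ],
)

```text
time: 13.5
tool_pos: [0.5192, -0.1194, 0.1135]
ee_rot: [3.137, 0.003, -3.086]
wrist_force: [-1.6, 5.3, 8.3]
width: 0.0197
finger_force: 30.1
```

>>> carry_out(
  increments=[
    [255,[0,-1,0],0],
    [255,[0,-1,0],0],
    [255,[0,-1,0],0],
  ],
)

```text
time: 13.8
tool_pos: [0.5194, -0.1224, 0.1136]
ee_rot: [3.137, 0.004, -3.086]
wrist_force: [-0.0, 4.6, 7.5]
width: 0.0198
finger_force: 30.1
```

>>> carry_out(
  increments=[
    [255,[0,-1,0],0],
    [255,[0,-1,0],0],
    [255,[0,-1,0],0],
  ],
)

```text
time: 14.1
tool_pos: [0.5196, -0.1254, 0.1135]
ee_rot: [3.137, 0.003, -3.086]
wrist_force: [0.1, 5.9, 7.7]
width: 0.0198
finger_force: 30.1
```

>>> carry_out(
  increments=[
    [255,[0,-1,0],0],
    [255,[0,-1,0],0],
    [255,[0,-1,0],0],
  ],
)

```text
time: 14.4
tool_pos: [0.5198, -0.1284, 0.1135]
ee_rot: [3.137, 0.004, -3.086]
wrist_force: [-0.1, 5.4, 7.0]
width: 0.0195
finger_force: 30.1
```

>>> carry_out(
  increments=[
    [255,[0,-1,0.2],0],
    [255,[0,-1,0],0],
    [255,[0,-1,0],0],
    [255,[0,-1,0],0],
  ],
)

```text
time: 14.8
tool_pos: [0.52, -0.1323, 0.1135]
ee_rot: [3.137, 0.004, -3.086]
wrist_force: [0.1, 4.8, 6.6]
width: 0.0195
finger_force: 30.2
```

>>> carry_out(
  increments=[
    [255,[0,-1,0.3],0],
    [255,[0,-1,0],0],
    [255,[0,-1,0],0],
    [255,[0,-1,0],0],
  ],
)

```text
time: 15.2
tool_pos: [0.5203, -0.1361, 0.1134]
ee_rot: [3.137, 0.004, -3.085]
wrist_force: [-1.2, 6.5, 9.2]
width: 0.0194
finger_force: 30.3
```

>>> carry_out(
  increments=[
    [255,[0,-1,0],0],
    [255,[0,-1,0],0],
    [255,[0,-1,0],0],
    [255,[0,-1,0],0],
  ],
)

```text
time: 15.6
tool_pos: [0.5206, -0.1401, 0.1134]
ee_rot: [3.137, 0.004, -3.085]
wrist_force: [-0.2, 5.9, 8.6]
width: 0.0199
finger_force: 30.3
```

>>> carry_out(
  increments=[
    [255,[0,-1,0],0],
    [255,[0,-1,0],0],
    [255,[0,-1,0],0],
    [255,[0,-1,0],0],
  ],
)

```text
time: 16.0
tool_pos: [0.52, -0.1461, 0.1118]
ee_rot: [3.141, 0.002, -3.086]
wrist_force: [1.2, -0.2, 0.6]
width: 0.0197
finger_force: 30.0
```

It dropped in: z fell 1.6 mm and the lateral force vanished. Pressing down gently.

>>> carry_out(
  increments=[
    [255,[0,0,1],0],
    [255,[0,0,1],0],
    [255,[0,0,0],0],
  ],
)

```text
time: 16.3
tool_pos: [0.5191, -0.1469, 0.1085]
ee_rot: [-3.142, -0.001, -3.087]
wrist_force: [0.7, -0.6, 0.0]
width: 0.0197
finger_force: 30.0
```

>>> carry_out(
  increments=[
    [255,[0,0,1],0],
    [255,[0,0,1],0],
    [255,[0,0,1],0],
    [255,[0,0,1],0],
    [255,[0,0,0],0],
  ],
)

```text
time: 16.8
tool_pos: [0.5193, -0.1468, 0.1051]
ee_rot: [-3.142, -0.001, -3.087]
wrist_force: [0.4, -0.8, -0.8]
width: 0.02
finger_force: 30.0
```

>>> carry_out(
  increments=[
    [255,[0,0,1.5],0],
    [255,[0,0,1.5],0],
    [255,[0,0,1.5],0],
    [255,[0,0,1.5],0],
    [255,[0,0,0],0],
  ],
)

```text
time: 17.3
tool_pos: [0.5193, -0.1468, 0.099]
ee_rot: [3.142, -0.0, -3.087]
wrist_force: [0.2, -0.3, -0.7]
width: 0.02
finger_force: 30.0
```

>>> carry_out(
  increments=[
    [255,[0,0,1.5],0],
    [255,[0,0,1.5],0],
    [255,[0,0,1.5],0],
    [255,[0,0,0],0],
  ],
)

```text
time: 17.7
tool_pos: [0.5193, -0.1467, 0.0945]
ee_rot: [3.141, -0.0, -3.087]
wrist_force: [-0.5, -0.9, -0.0]
width: 0.0196
finger_force: 30.0
```

>>> carry_out(
  increments=[
    [255,[0,0,1.5],0],
    [255,[0,0,1.5],0],
    [255,[0,0,1.5],0],
    [255,[0,0,1.5],0],
    [255,[0,0,0],0],
  ],
)

```text
time: 18.2
tool_pos: [0.5193, -0.1467, 0.0885]
ee_rot: [3.141, -0.0, -3.087]
wrist_force: [-0.1, -0.4, 0.5]
width: 0.0195
finger_force: 30.0
```

>>> carry_out(
  increments=[
    [255,[0,0,1],0],
    [255,[0,0,1],0],
    [255,[0,0,0],0],
  ],
)

```text
time: 18.5
tool_pos: [0.5194, -0.1467, 0.0867]
ee_rot: [3.141, -0.0, -3.087]
wrist_force: [-0.6, -0.6, -1.1]
width: 0.0196
finger_force: 30.0
```

>>> carry_out(
  increments=[
    [255,[0,0,0.5],0],
    [255,[0,0,0.5],0],
    [255,[0,0,0],0],
  ],
)

```text
time: 18.8
tool_pos: [0.5194, -0.1467, 0.0858]
ee_rot: [3.141, -0.0, -3.087]
wrist_force: [0.2, -0.1, -0.2]
width: 0.0196
finger_force: 30.0
```

>>> carry_out(
  increments=[
    [255,[0,0,0.5],0],
    [255,[0,0,0.5],0],
    [255,[0,0,0],0],
  ],
)

```text
time: 19.1
tool_pos: [0.5196, -0.1467, 0.0856]
ee_rot: [-3.141, 0.001, -3.087]
wrist_force: [-2.6, 0.5, 5.3]
width: 0.0193
finger_force: 30.0
```

>>> carry_out(
  increments=[
    [255,[0,0,0.5],0],
    [255,[0,0,0],0],
  ],
)

```text
time: 19.3
tool_pos: [0.5196, -0.1467, 0.0856]
ee_rot: [-3.141, 0.001, -3.087]
wrist_force: [-2.7, 0.9, 7.3]
width: 0.02
finger_force: 30.0
```

The collar is on the plate: travel was 28.0 mm and the force is rising. Releasing and lifting clear.

>>> carry_out(
  increments=[
    [200,[0,0,0],0],
    [150,[0,0,0],0],
    [100,[0,0,0],0],
    [60,[0,0,0],0],
    [60,[0,0,0],0],
    [60,[0,0,0],0],
    [60,[0,0,0],0],
    [60,[0,0,0],0],
  ],
)

```text
time: 20.1
tool_pos: [0.5195, -0.1467, 0.0844]
ee_rot: [3.142, 0.0, -3.087]
wrist_force: [0.1, 0.9, 0.2]
width: 0.0711
finger_force: 0.0
```

>>> carry_out(
  increments=[
    [60,[0,0,-5],0],
    [60,[0,0,-10],0],
    [60,[0,0,-20],0],
    [60,[0,0,-20],0],
    [60,[0,0,-20],0],
    [60,[0,0,-20],0],
    [60,[0,0,-15],0],
    [60,[0,0,0],0],
  ],
)

```text
time: 20.9
tool_pos: [0.521, -0.1473, 0.1979]
ee_rot: [-3.139, 0.006, -3.087]
wrist_force: [0.1, 0.2, 0.7]
width: 0.0721
finger_force: 0.0
```

>>> carry_out(
  increments=[
    [60,[0,25,0],0],
    [60,[0,30,0],0],
    [60,[0,30,0],0],
    [60,[0,30,0],0],
    [60,[0,30,0],0],
    [60,[0,30,0],0],
    [60,[0,20,0],0],
    [60,[0,0,0],0],
  ],
)

```text
time: 21.7
tool_pos: [0.508, 0.0502, 0.1934]
ee_rot: [3.141, -0.002, -3.083]
wrist_force: [-0.1, -0.8, 1.2]
width: 0.0717
finger_force: 0.0
```

```bash
python3 -c "
from h import *
to([.5,-.1,.2])
a=[cv2.resize(robot.snapshot(n)[y:y+110,x:x+110],(400,400),interpolation=2) for n,x,y in(('top',280,180),('side',260,95))]
cv2.imwrite('pics/e.png',np.hstack(a))
for z in(.06,.115):print([np.round(proj(n,[.5196,-.1467,z]),1) for n in('top','side')])"
```

```text
t 21.7 pos [0.508  0.0502 0.1934] rpy [ 1.7995e+02 -1.0000e-01 -1.7664e+02] F [-0.1 -0.8  1.2] w 0.07165038082183132 | tool mm [  16.8 -149.5   -6.6] twist None
[array([342.5, 234.5]), array([316.3, 145.6])]
[array([348.1, 234.5]), array([318.8, 130.7])]
```

View pics/e.png

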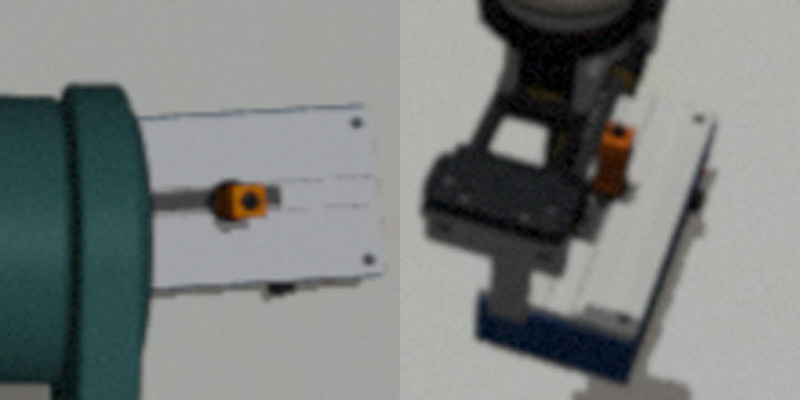

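The probe stands upright with its collar on the plate. The handle-top dot is at top (348.6,235), against (348.1,234.5) predicted for fully home.

```bash
python3 -c "
from bench import robot
print(robot.close_job())"
```

```text
the job is handed in; nothing more can be done
None
```

The probe is released and standing upright in the socket with its collar on the plate, and I handed the job in at about 22 s; the hand-in returned no verdict.

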